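# Set out a fingerprint dusting station

### The job

Set out the dusting station, with left and near meant as seen from the robot: stand the cup, bottom up as it is, in the middle of the turntable, the loupe in the middle of the full-size disc, and the wide jar directly left of the turntable, level with its middle and about 30 mm clear of its edge, with the small jar centred on top of it. Lay the scale bar flat straight in front of the mini disc, on its near side: middle lined up with the disc's, long side running left to right, about 20 mm of bare paper between bar and disc. Leave the tape roll and the brush pot where they stand.

Things in the scene. Friction and masses are not known exactly. Their poses are not given: they have to be found in the camera images.
- turntable: Low round turntable, fixed, does not turn: grey disc 120 mm across with a darker top, top face 20 mm above the table. Origin: centre of its underside, on the table. Axes parallel to the world's: +x away from the robot, +y to the robot's left.
- big_disc: Full-size shiny optical disc, 120 mm across, 2 mm thick, stuck flat on the table. Origin: centre of its underside. Axes parallel to the world's.
- mini_disc: Mini shiny optical disc, 80 mm across, 2 mm thick, stuck flat on the table. Origin: centre of its underside. Axes parallel to the world's: near side is -x, left is +y.
- cup: White rigid cup standing upside down (mouth on the table, closed bottom up), 80 mm high, 65 mm across at the rim below, tapering from 61 mm just above the rim (5 mm up) to 52 mm at the top; 60 g. Origin: centre of the underside (mouth), z up.
- loupe: Round stand magnifier, 50 mm high: clear barrel 42 mm across up to 30 mm, then a black collar 50 mm across from 30 to 50 mm, glass lens in the top; 80 g. Origin: centre of its underside, z up.
- wide_jar: Wide powder jar, white with a black ribbed flat lid: 46 mm high, lid 64 mm across (66 over the ribs), white body 61 mm across up to 28.5 mm; 120 g. Origin: centre of its underside, z up.
- small_jar: Small powder jar, white with a black ribbed flat lid: 36 mm high, lid 44 mm across (46 over the ribs), white body 42 mm across up to 22 mm; 50 g. Origin: centre of its underside, z up.
- scale_bar: Rigid white photo scale bar with black checks, lying flat: 100 mm long (its own y axis), 18 mm wide (its x axis), 12 mm high (z up); 50 g; either end may point left. Origin: centre of its underside.
- tape_roll: Bystander: clear tape roll lying flat, 72 mm across, 25 mm high, hole 52 mm. Origin: centre of its underside. Loose; not to be moved.
- brush_pot: Bystander: steel pot 64 mm across and 90 mm high, with brushes sticking out to 185 mm height, beyond the work area. Origin: centre of its underside. Loose; not to be moved.

How it is judged:
By the outcome, as a careful person would: the job done as asked, in the order asked, and still so for the second after the job is handed in, with the robot touching nothing.
It also fails if it takes over 128 s, if anything falls off the work surface, if the arm or the gripper's body presses on something with over 40 N, if the wrist force passes 120 N, or if a joint passes its speed limit or range.

### The arm

A 6-joint arm with a two-finger parallel gripper is mounted at the origin on the work surface. World frame = base frame: x ahead of the robot, y to its left, z up, the work surface at z = 0. Lengths are in m, angles in rad, forces in N, time in s.
With the tool pointing down it reaches from about 0.35 to 0.975 m from the base axis. Payload 17.4 kg.
Tool frame: the origin (TCP) lies at the very end of the fingers, on their centre line; the grasp point (between the pads) lies 19 mm behind it; z points along the fingers, y is the line along which they close (so a half turn about z gives the same grasp; the last joint's range is limited). The gripper opens to 85 mm and grips with 20 to 120 N. Pads are 22 mm wide; open, the fingers measure 114 mm over their backs; the gripper's body (76 mm by 85 mm) begins 54 mm behind the grasp point. The pads swing forward as they close: fully open they stand 13 mm farther back than shut.
Start: joints at [1.288, 0.116, 1.442, -0, 1.584, -0.038], TCP at [0.164, 0.655, 0.231] pointing down, gripper open.
Joint ranges: [-2.83, 2.83], [-0.83, 2.19], [0.07, 2.5], [-1.14, 4.28], [0.01, 3], [-2.97, 2.97]. Speed limits (rad/s): [1.89, 1.89, 2.22, 3.14, 3.14, 3.14].

### API

Orientations are given as [roll, pitch, yaw] about the fixed x, y, z axes, in that order (R = Rz(yaw) Ry(pitch) Rx(roll)).
In Python, from workcell import observe, viewer, ticket gives the robot as it stands.
- The arm moves only by the shell command python3 -m inch 'ROWS'. ROWS is JSON, a list of rows, each a list of 3 entries, a list of its own where there are three numbers: the opening in per cent of the stroke, from 0 (shut) to 100 (fully open), then the shift along the tool's x, y, z in units of 40 mm (1.0 is 40 mm), then the turn about the tool's z in units of 6 degrees (1.0 is 6 degrees). A call has 1 to 20 rows; each row shifts and turns the commanded pose from where the row before left it, along the tool's axes as they then stand; what a row does not reach is not made up. A row lasts 1/10 s, in which the tool goes at most 50 mm and 8.59 degrees, less where a joint would pass 70% of its speed; a pose out of reach is approached as far as the arm can. A call is refused whole if a number of a shift passes 1 or a number of a turn 1, either way. A call with a gripper value outside its range is refused whole. The fingers move at their own pace and stop on an object; the grip force is fixed at half the most. Time passes only in rows, so rows that do not move let the fingers close. It gives the time, the measured TCP pose, the force, the opening and the grip force at its end, in the units of the state.
- observe(): the state, without advancing time (a new reading comes with each control period).
- viewer.read_camera(name): name is "scene" or "top"; returns (picture, depth): 480x640x3 uint8, red, green, blue; 480x640 float32, m along the optical axis (not along the pixel's ray), 0 where there is no reading.
- viewer.get_calibration(name): a dict with "intrinsics" (3x3 intrinsics, pixels), "dist_coeffs" ([k1, k2, p1, p2, k3] as OpenCV has them; the pictures are not rectified), "rvec" (rotation vector, rad) and "tvec" (3), from world to camera coordinates, as OpenCV has them. Camera axes: x right, y down, z forward; pixel columns grow to the right and rows downward; lengths in m; the calibration is good to about 2 mm. A picture is of the moment at which its call begins. get_calibration takes no time and is no camera call.
- ticket.finish_job(): hands the job in; it is judged then, once.
The state is a dict: "clock": time; "joint_positions": joint angles; "qvel": joint speeds; "tau": joint torques, N m; "position": TCP position; "tcp_rot": TCP orientation; "force": force on the tool from outside, world axes, zero at the start; "wrist_torque": the same for the moment, N m; "grip_width": opening from 0.0 (shut) to 1.0 (fully open); "gripper_force": force on a finger pad.
Only numpy, scipy, OpenCV 4.12 (cv2) and the standard library are available. Lean on these libraries where they do the work, as an engineer would, in place of code of your own. Each camera call takes 0.05 s, during which the arm holds its last target. There are 200 camera calls.

## Working session

There is one attempt and no reset: what is moved stays moved. The work goes in short steps, Python scripts to look and compute and a shell command to move; the robot and the scene stay as the last step left them, time stands still between calls to the robot, and variables do not carry over. Pictures are saved under pics/ and viewed, at most 14 in all, crops included, and the job is handed in when it is done.

```bash
ls; mkdir -p pics
python3 - <<'E'
from workcell import observe, viewer
import cv2,numpy as np
print(observe())
for n in("scene","top"):
    im,d=viewer.read_camera(n); cv2.imwrite(f"pics/{n}0.png",im[:,:,::-1]); np.savez(f"{n}0.npz",im=im,d=d)
    c=viewer.get_calibration(n); R=cv2.Rodrigues(np.array(c["rvec"],float))[0]
    print(n,c, -R.T@np.array(c["tvec"]).ravel())
E
```

```text
pics
{'clock': 0.0, 'joint_positions': array([ 1.28819307e+00,  1.16510775e-01,  1.44231402e+00,  2.75371901e-06,
        1.58399305e+00, -3.78110308e-02]), 'qvel': array([ 0.00034994, -0.00198254, -0.00056066, -0.00148796,  0.00044231,
        0.00171306]), 'tau': array([ 1.82852844e-03, -7.31972551e+01, -6.32505012e+01,  1.61474322e-04,
        5.89186326e-03,  5.16546891e-06]), 'position': array([0.16354764, 0.65467687, 0.23051518]), 'tcp_rot': array([-3.14036844e+00, -4.90661656e-05,  2.89680044e+00]), 'force': array([ 1.03706216,  0.19098623, -0.12736424]), 'wrist_torque': array([ 0.02240542, -0.0142501 ,  0.0141262 ]), 'gripper_force': 0.0, 'grip_width': 1.0004427201935067}
scene {'intrinsics': array([[488.48180142,   0.        , 327.00769179],
       [  0.        , 488.48180142, 231.13818054],
       [  0.        ,   0.        ,   1.        ]]), 'dist_coeffs': array([-0.09528437,  0.        ,  0.        ,  0.        ,  0.        ]), 'rvec': array([ 1.82921453,  1.937334  , -0.57267416]), 'tvec': array([ 0.05953855, -0.49596125,  1.5789421 ])} [ 1.29427748 -0.01017937  1.03311312]
top {'intrinsics': array([[607.26443992,   0.        , 313.74070011],
       [  0.        , 607.26443992, 227.05998204],
       [  0.        ,   0.        ,   1.        ]]), 'dist_coeffs': array([0.04554949, 0.        , 0.        , 0.        , 0.        ]), 'rvec': array([ 2.02558228, -2.17650209,  0.25861855]), 'tvec': array([0.00423525, 0.63665045, 1.14101496])} [ 0.35443308 -0.01785315  1.25750361]
```

View pics/top0.png

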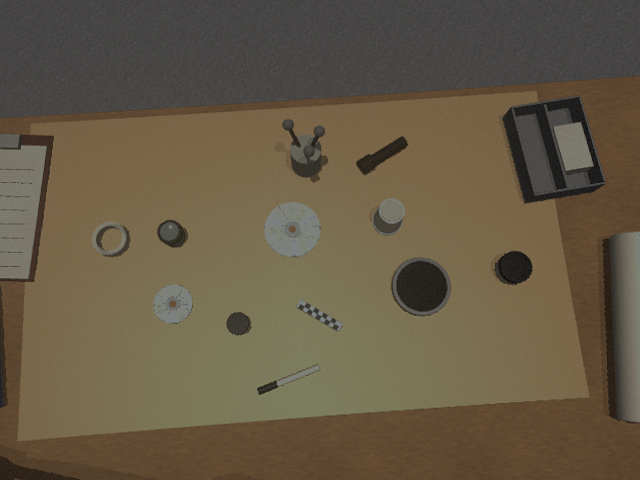

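View pics/scene0.png

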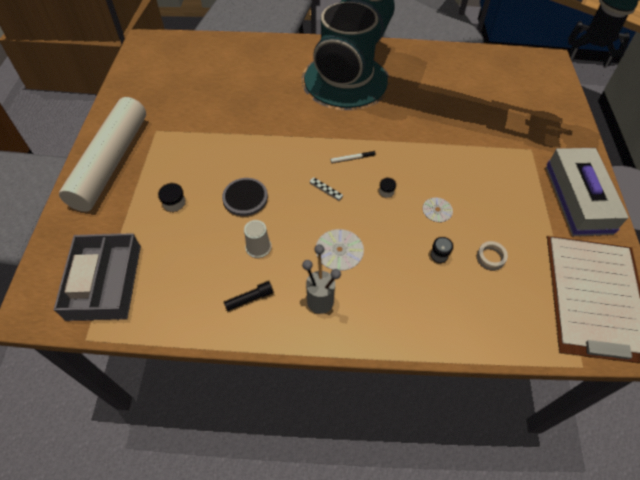

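The top view has +x up and +y left. Approximate pixel positions there:
- big disc (292,229)
- mini disc (172,303)
- turntable (421,287)
- cup top (391,210)
- loupe (171,232)
- small jar (238,323)
- wide jar (514,267)
- bar (320,316)
- tape (110,239)
- pot (306,158)

The scene view shows the same objects from the far side.

```bash
cat > h.py <<'E'
import cv2,numpy as np
from workcell import observe, viewer
def ray(c,uv,z):
    K,D=c["intrinsics"],c["dist_coeffs"]; R=cv2.Rodrigues(c["rvec"])[0]; o=-R.T@c["tvec"]
    p=cv2.undistortPoints(np.float64(uv).reshape(-1,1,2),K,D)[:,0]
    d=np.c_[p,np.ones(len(p))]@R
    return o+d*((np.asarray(z)-o[2])/d[:,2])[:,None]
def cloud(c,d):
    v,u=np.indices(d.shape); uv=np.c_[u.ravel(),v.ravel()]
    p=cv2.undistortPoints(np.float64(uv).reshape(-1,1,2),c["intrinsics"],c["dist_coeffs"])[:,0]
    R=cv2.Rodrigues(c["rvec"])[0]
    return ((np.c_[p,np.ones(len(p))]*d.reshape(-1,1)-c["tvec"])@R).reshape(*d.shape,3)
E
python3 - <<'E'
from h import *
seeds=dict(big=(292,229),mini=(172,303),tt=(421,287),cup=(391,210),loupe=(171,232),small=(238,323),wide=(514,267),bar=(320,316),tape=(110,239),pot=(306,158))
ht=dict(big=.002,mini=.002,tt=.02,cup=.08,loupe=.05,small=.036,wide=.046,bar=.012,tape=.025,pot=.09)
for n in("top","scene"):
    c=viewer.get_calibration(n); f=np.load(n+"0.npz"); P=cloud(c,f["d"])
    ok=f["d"]>0; tab=ok&(abs(P[...,2])<.008); print(n,"table z",np.median(P[tab][:,2]),P[tab][:,2].std())
    cal0=viewer.get_calibration("top")
    for k,s in seeds.items():
        w=ray(cal0,[s],[ht[k]])[0]; h=ht[k]
        if k in("big","mini"):
            hsv=cv2.cvtColor(f["im"],cv2.COLOR_RGB2HSV)
            m=(hsv[...,1]<75)&(np.hypot(P[...,0]-w[0],P[...,1]-w[1])<.075)&(abs(P[...,2])<.02)
        else: m=ok&(abs(P[...,2]-h)<(.006 if k!="bar" else .005))&(np.hypot(P[...,0]-w[0],P[...,1]-w[1])<.075)
        m=m.astype(np.uint8)
        cs=max(cv2.findContours(m,cv2.RETR_EXTERNAL,cv2.CHAIN_APPROX_NONE)[0],key=cv2.contourArea,default=None)
        if cs is None: print(k,"none");continue
        q=ray(c,cs[:,0],np.full(len(cs),h))[:,:2].astype(np.float32)*1000
        e=cv2.fitEllipse(q); r=cv2.minAreaRect(q)
        print(k,"seed",w[:2].round(3),"ell",np.round(e[0],1),np.round(e[1],1),"rect",np.round(r[0],1),np.round(r[1],1),round(r[2],1),len(q))
    hi=ok&(P[...,2]>.1)&(P[...,2]<.2)&(P[...,0]>.3)&(abs(P[...,1])<.4)
    if hi.any(): print("brush ext",P[hi].min(0),P[hi].max(0))
E
```

```text
top table z 0.0007595044337083091 0.0025930198737989445
big seed [0.652 0.003] ell [651.7   3.4] [119.8 120.4] rect [652.4   3.5] [119.1 122.1] 85.9 159
mini seed [0.513 0.259] ell [512.5 258.5] [79.9 80.6] rect [512.5 258.4] [79.8 80.6] 88.6 117
tt seed [ 0.507 -0.252] ell [ 508.7 -252.1] [117.7 119.2] rect [ 508.8 -252.3] [117.6 119.9] 40.0 166
cup seed [ 0.658 -0.198] ell [ 655.2 -197.9] [50.3 52. ] rect [ 654.7 -197.9] [50.8 53.1] 58.3 74
loupe seed [0.652 0.248] ell [652.3 251.5] [47.4 48.8] rect [652.5 250.9] [49.4 48.1] 41.7 68
small seed [0.46  0.122] ell [459.3 123.5] [42.2 42.9] rect [459.8 123.5] [43.5 42.5] 53.0 64
wide seed [ 0.531 -0.438] ell [ 531.4 -440.7] [61.9 64.7] rect [ 531.1 -440.7] [64.4 63.8] 38.2 96
bar seed [ 0.464 -0.042] ell [465.5 -39.3] [ 18.2 141.3] rect [465.4 -39.5] [99.7 18.4] 55.9 99
tape seed [0.652 0.379] ell [653.6 381.3] [68.6 70.9] rect [653.3 381. ] [70.4 69.7] 85.9 100
pot seed [ 0.777 -0.036] ell [795.3 -34.9] [58.6 63.4] rect [795.1 -35.1] [61.2 66.8] 85.9 149
brush ext [ 0.74813569 -0.07274285  0.10041468] [0.8272357  0.00653247 0.18814596
[... 400 characters left out ...]
.6 52.6] rect [ 660.3 -196. ] [53.5 51.1] 47.1 58
loupe seed [0.652 0.248] ell [657.2 253. ] [47.2 49.7] rect [657.1 253. ] [48.5 49.4] 86.1 54
small seed [0.46  0.122] ell [464.6 123.3] [42.9 44.5] rect [466.  123.1] [44.3 43.5] 4.0 43
wide seed [ 0.531 -0.438] ell [ 535.7 -438.8] [61.5 64. ] rect [ 536.7 -438.2] [62.5 64. ] 3.5 64
bar seed [ 0.464 -0.042] ell [469.7 -37.9] [ 20.2 121.7] rect [469.9 -37.8] [98.8 21.6] 55.2 72
tape seed [0.652 0.379] ell [657.5 382. ] [68.5 72.1] rect [658.2 382. ] [68.9 72.9] 3.5 77
pot seed [ 0.777 -0.036] ell [800.9 -34.4] [55.2 62.5] rect [800.1 -34.9] [65.4 60.5] 26.6 123
brush ext [ 0.75422089 -0.0700053   0.10006015] [0.82828586 0.00626601 0.18419585]
```

Run:
```python
from h import *
box=dict(tt=(.51,-.252,.02,.05),wide=(.531,-.44,.046,.035),small=(.46,.1235,.036,.025),mini=(.5125,.2585,.002,.05),loupe=(.653,.252,.05,.03))
for n in("top","scene"):
    c=viewer.get_calibration(n); im=cv2.imread(f"pics/{n}0.png")
    tiles=[]
    for k,(x,y,z,r) in box.items():
        r+=.03
        uv=cv2.projectPoints(np.array([[x,y,z]]),c["rvec"],c["tvec"],c["intrinsics"],c["dist_coeffs"])[0][0,0]
        uv=uv.round().astype(int); s=45
        t=cv2.resize(im[uv[1]-s:uv[1]+s,uv[0]-s:uv[0]+s],(266,266),interpolation=cv2.INTER_CUBIC)
        t=cv2.convertScaleAbs(t,alpha=2)
        # project predicted top circle at the depth-based position
        a=np.linspace(0,6.283,80); R=dict(tt=.06,wide=.032,small=.022,mini=.04,loupe=.025)[k]
        q=cv2.projectPoints(np.c_[x+R*np.cos(a),y+R*np.sin(a),np.full(80,z)],c["rvec"],c["tvec"],c["intrinsics"],c["dist_coeffs"])[0][:,0]
        q=((q-(uv-s)+.5)*266/90)
        cv2.polylines(t,[q.round().astype(int)],True,(0,0,255),1); tiles.append(t)
    tiles.append(np.zeros_like(tiles[0]))
    cv2.imwrite(f"pics/{n}_t.png",np.vstack([np.hstack(tiles[:3]),np.hstack(tiles[3:])]))
```

```text
(no output)
```

View pics/top_t.png

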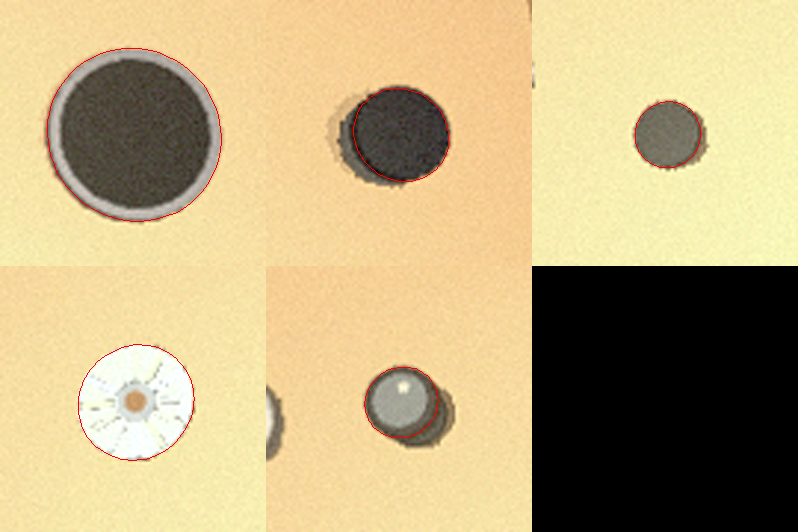

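View pics/scene_t.png

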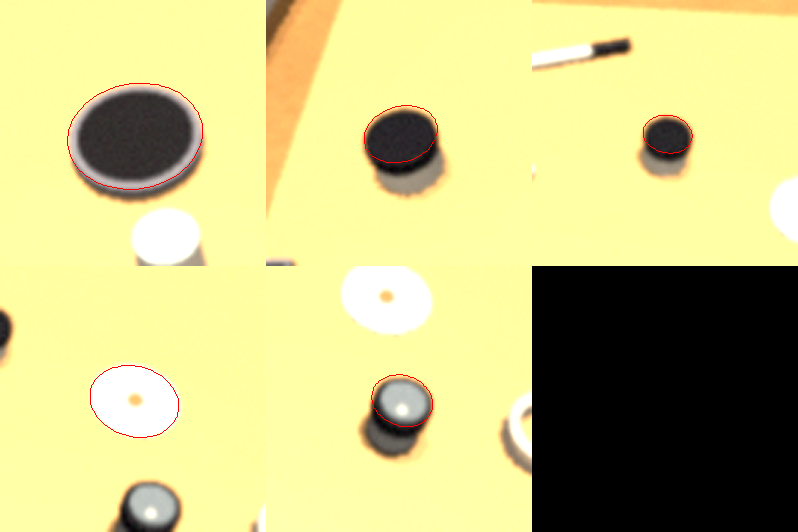

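The red outlines from the top-view measurements fit that view within about 1 mm. The scene view shows raised objects about 1.5 px lower than predicted, and the flat mini disc agrees in both views. I'll use the top-view numbers. First I go to the cup, turning the tool so its y axis points along world +x.

```bash
python3 -m inch '[[100,[0,0,0],1],[100,[0,0,0],1],[100,[0,0,0],1],[100,[0,0,0],1],[100,[0,0,0],1],[100,[0,0,0],1],[100,[0,0,0],1],[100,[0,0,0],1],[100,[0,0,0],1],[100,[0,0,0],1],[100,[0,0,0],1],[100,[0,0,0],1],[100,[0,0,0],0.66],[100,[-0.97,0.56,0],0],[100,[-0.97,0.56,0],0],[100,[-0.97,0.56,0],0],[100,[-0.97,0.56,0],0],[100,[-0.97,0.56,0],0],[100,[-0.97,0.56,0],0],[100,[-0.97,0.56,0],0]]'
```

```text
clock: 2.1
position: [0.3209, 0.3816, 0.2311]
tcp_rot: [-3.142, 0.0, 1.571]
force: [1.1, -0.6, -0.0]
grip_width: 1.0
gripper_force: 0.0
```

```bash
python3 -m inch '[[100,[-0.97,0.56,0],0],[100,[-0.97,0.56,0],0],[100,[-0.97,0.56,0],0],[100,[-0.97,0.56,0],0],[100,[-0.97,0.56,0],0],[100,[-0.97,0.56,0],0],[100,[-0.97,0.56,0],0],[100,[-0.97,0.56,0],0],[100,[-0.97,0.56,0],0],[100,[-0.97,0.56,0],0],[100,[-0.97,0.56,0],0],[100,[-0.97,0.56,0],0],[100,[-0.97,0.56,0],0],[100,[-0.97,0.56,0],0],[100,[0,0,0],0],[100,[0,0,0],0]]'; python3 -c "
from workcell import observe;s=observe();print(s['position'],s['tcp_rot'],s['force'])"
```

```text
clock: 3.7
position: [0.6341, -0.1604, 0.2303]
tcp_rot: [-3.14, -0.001, 1.57]
force: [-0.1, -0.5, -0.3]
grip_width: 1.003
gripper_force: 0.0
[ 0.63413244 -0.16035545  0.23029742] [-3.14001718e+00 -6.67169118e-04  1.56977053e+00] [-0.08244635 -0.50074946 -0.3120245 ]
```

```bash
python3 -m inch '[[100,[-0.94,0.52,0],0],[100,[0,0,0],0],[100,[0,0,1],0],[100,[0,0,1],0],[100,[0,0,1],0],[100,[0,0,1],0],[100,[0,0,0.9],0],[100,[0,0,0],0],[40,[0,0,0],0],[40,[0,0,0],0],[40,[0,0,0],0],[40,[0,0,0],0],[40,[0,0,0],0],[40,[0,0,0],0],[40,[0,0,0],0]]'
```

```text
clock: 5.2
position: [0.6564, -0.1975, 0.0392]
tcp_rot: [3.137, 0.001, 1.571]
force: [-1.6, 3.2, 9.0]
grip_width: 0.622
gripper_force: 63.7
```

```bash
python3 -m inch '[[40,[0,0,-0.3],0],[40,[0,0,-0.7],0],[40,[0,0,-1],0],[40,[-0.34,-0.92,0],0],[40,[-0.34,-0.92,0],0],[40,[-0.34,-0.92,0],0],[40,[-0.34,-0.92,0],0],[40,[0,0,0],0],[40,[0,0,0],0],[40,[0,0,0],0]]'
python3 - <<'E'
from h import *
out=[]
for n,s in(("top",None),("scene",None)):
    im,d=viewer.read_camera(n); c=viewer.get_calibration(n)
    p=observe()["position"]; uv=cv2.projectPoints(p.reshape(1,3),c["rvec"],c["tvec"],c["intrinsics"],c["dist_coeffs"])[0][0,0].round().astype(int)
    out.append(cv2.resize(im[uv[1]-75:uv[1]+75,uv[0]-75:uv[0]+75,::-1],(400,400),interpolation=cv2.INTER_CUBIC))
print(observe()["position"]); cv2.imwrite("pics/cup1.png",np.hstack(out))
E
```

```text
clock: 6.2
position: [0.5087, -0.2518, 0.1166]
tcp_rot: [3.14, 0.001, 1.571]
force: [-0.1, 0.4, -0.6]
grip_width: 0.625
gripper_force: 63.3
[ 0.50863818 -0.25152181  0.11572593]
```

View pics/cup1.png

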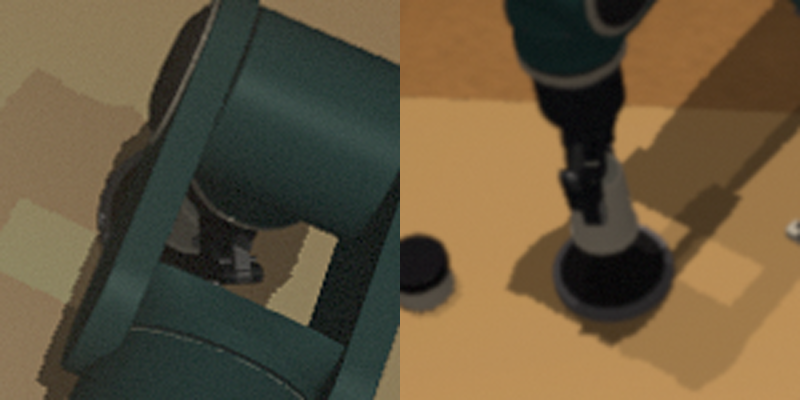

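The scene view shows the cup upright in the gripper above the turntable, with the cup bottom at about crop (605,245) and the turntable at about (613,280). The finger sits slightly to the -y side of the cup. I'll lower it now.

```bash
python3 -m inch '[[40,[0,0,0.5],0],[40,[0,0,0.5],0],[40,[0,0,0.3],0],[40,[0,0,0.0],0],[40,[0,0,0.05],0],[40,[0,0,0.04],0],[40,[0,0,0],0]]'
```

```text
clock: 7.0
position: [0.5081, -0.2519, 0.0602]
tcp_rot: [3.141, 0.0, 1.571]
force: [-0.0, 0.2, -0.5]
grip_width: 0.625
gripper_force: 63.3
```

```bash
python3 -m inch '[[40,[0,0,0.04],0],[40,[0,0,0.0],0]]';python3 -m inch '[[40,[0,0,0.04],0],[40,[0,0,0.0],0]]';python3 -m inch '[[40,[0,0,0.03],0],[40,[0,0,0.0],0]]'
```

```text
clock: 7.2
position: [0.5082, -0.252, 0.0592]
tcp_rot: [3.141, 0.001, 1.571]
force: [-1.6, 1.4, 7.3]
grip_width: 0.628
gripper_force: 64.1
clock: 7.4
position: [0.5083, -0.2521, 0.0591]
tcp_rot: [3.14, 0.001, 1.571]
force: [-10.4, 6.7, 25.0]
grip_width: 0.624
gripper_force: 66.1
clock: 7.6
position: [0.5083, -0.2521, 0.059]
tcp_rot: [3.14, 0.001, 1.571]
force: [-17.5, 9.5, 37.2]
grip_width: 0.624
gripper_force: 67.7
```

```bash
python3 -m inch '[[40,[0,0,-0.07],0],[100,[0,0,0],0],[100,[0,0,0],0],[100,[0,0,0],0],[100,[0,0,-0.6],0],[100,[0,0,-1],0],[100,[0,0,-1],0],[100,[0,0,-1],0],[100,[0,0,-0.5],0],[100,[1,0.28,0],0],[100,[1,0.28,0],0],[100,[1,0.28,0],0],[100,[1,0.28,0],0],[100,[1,0.28,0],0],[100,[1,0.28,0],0],[100,[1,0.28,0],0],[100,[1,0.28,0],0],[100,[1,0.28,0],0],[100,[1,0.28,0],0]]'
cat > meas.py <<'E'
import sys
from h import *
def top(x,y,h,rad,n="top",tol=.006):
    c=viewer.get_calibration(n); im,d=viewer.read_camera(n); P=cloud(c,d)
    m=(d>0)&(abs(P[...,2]-h)<tol)&(np.hypot(P[...,0]-x,P[...,1]-y)<rad)
    cs=max(cv2.findContours(m.astype(np.uint8),cv2.RETR_EXTERNAL,cv2.CHAIN_APPROX_NONE)[0],key=cv2.contourArea)
    q=ray(c,cs[:,0],np.full(len(cs),h))[:,:2].astype(np.float32)*1000
    e=cv2.fitEllipse(q); r=cv2.minAreaRect(q); print(n,np.round(e[0],1),np.round(e[1],1),np.round(r[0],1),np.round(r[1],1),round(r[2],1)); return im
E
python3 - <<'E'
from meas import *
for n in("top","scene"): im=top(.509,-.252,.1,.05,n); top(.509,-.252,.02,.075,n); cv2.imwrite(f"pics/{n}2.png",im[:,:,::-1])
E
```

```text
clock: 9.5
position: [0.6199, 0.15, 0.2218]
tcp_rot: [-3.141, 0.0, 1.571]
force: [0.2, -0.4, 1.3]
grip_width: 0.999
gripper_force: 0.0
top [ 507.1 -253.2] [50.7 53.4] [ 507.1 -253.2] [53.8 51.5] 71.8
top [ 508.7 -252.2] [117.6 119.3] [ 508.7 -252.4] [119.1 117. ] 85.9
scene [ 511.8 -251.8] [50.7 53.4] [ 512.6 -252.2] [52.3 51.3] 3.6
scene [ 515.2 -249.8] [111.9 113.6] [ 518.8 -248.5] [109.9 119.3] 16.5
```

View pics/top2.png

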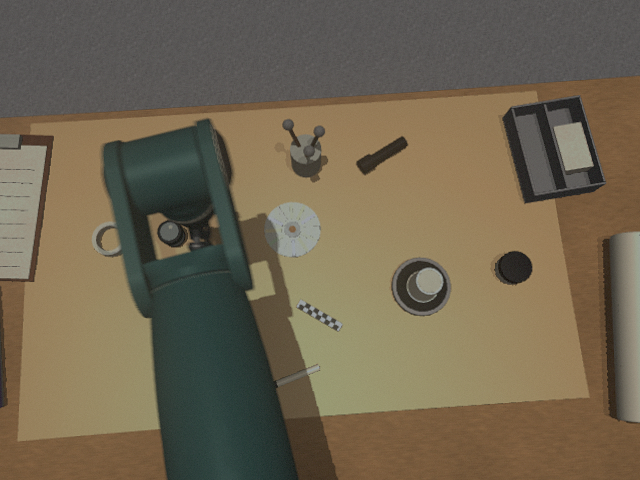

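The cup stands on the turntable, its top at (429,281) over the turntable at (421,287). Measured centre offset is under 2 mm. Next is the loupe.

```bash
python3 -m inch '[[100,[0.9,0.3,0],0],[100,[0.9,0.3,0],0],[100,[0.73,0.21,0],0],[100,[0,0,0],0],[100,[0,0,1],0],[100,[0,0,1],0],[100,[0,0,1],0],[100,[0,0,0],0],[100,[0,0,0],0]]'
```

```text
clock: 10.6
position: [0.6523, 0.2483, 0.1031]
tcp_rot: [-3.141, 0.0, 1.57]
force: [0.9, 0.3, 0.9]
grip_width: 1.002
gripper_force: 0.0
```

```bash
python3 -m inch '[[100,[0.07,0,0],0],[100,[0,0,1],0],[100,[0,0,0.9],0],[100,[0,0,0.3],0],[100,[0,0,0],0],[30,[0,0,0],0],[30,[0,0,0],0],[30,[0,0,0],0],[30,[0,0,0],0],[30,[0,0,0],0],[30,[0,0,0],0],[30,[0,0,0],0]]'
```

```text
clock: 11.8
position: [0.6531, 0.2526, 0.0167]
tcp_rot: [3.139, -0.001, 1.571]
force: [-2.3, -0.5, 9.4]
grip_width: 0.568
gripper_force: 61.1
```

```bash
python3 -m inch '[[30,[0,0,-0.3],0],[30,[0,0,-0.7],0],[30,[0,0,-1],0],[30,[-0.8,0,0],0],[30,[-0.9,0,0],0],[30,[-0.9,0,0],0],[30,[-0.9,0,0],0],[30,[-0.9,0,0],0],[30,[-0.9,0,0],0],[30,[-0.9,0,0],0],[30,[0,0,0],0],[30,[0,0,0],0],[30,[0,0,0.8],0],[30,[0,0,0.8],0],[30,[0,0,0.2],0],[30,[0,0,0],0]]'
```

```text
clock: 13.4
position: [0.6518, 0.005, 0.0217]
tcp_rot: [-3.14, -0.0, 1.572]
force: [0.9, -0.1, -0.9]
grip_width: 0.57
gripper_force: 62.3
```

```bash
python3 -m inch '[[30,[0,0,0.05],0],[30,[0,0,0],0]]';python3 -m inch '[[30,[0,0,0.04],0],[30,[0,0,0],0]]'
```

```text
clock: 13.6
position: [0.6529, 0.0044, 0.0217]
tcp_rot: [3.14, 0.0, 1.571]
force: [-0.4, 0.1, -0.7]
grip_width: 0.567
gripper_force: 62.3
clock: 13.8
position: [0.6524, 0.0042, 0.0191]
tcp_rot: [3.141, -0.0, 1.571]
force: [0.1, 0.2, -1.3]
grip_width: 0.57
gripper_force: 62.3
```

```bash
python3 -m inch '[[30,[0,0,0.04],0],[30,[0,0,0],0]]';python3 -m inch '[[30,[0,0,0.03],0],[30,[0,0,0],0]]'
```

```text
clock: 14.0
position: [0.6525, 0.0042, 0.0187]
tcp_rot: [3.141, 0.0, 1.571]
force: [-7.4, 1.3, 14.4]
grip_width: 0.571
gripper_force: 63.6
clock: 14.2
position: [0.6527, 0.0041, 0.0187]
tcp_rot: [3.14, 0.0, 1.571]
force: [-15.2, -0.0, 26.2]
grip_width: 0.567
gripper_force: 64.8
```

```bash
python3 -m inch '[[30,[0,0,-0.05],0],[100,[0,0,0],0],[100,[0,0,0],0],[100,[0,0,0],0],[100,[0,0,-0.6],0],[100,[0,0,-1],0],[100,[0,0,-1],0],[100,[0,0,-1],0],[100,[0,0,-1],0],[100,[0,0,-0.4],0],[100,[-0.93,-0.25,0],0],[100,[-0.93,-0.25,0],0],[100,[-0.93,-0.25,0],0],[100,[-0.93,-0.25,0],0],[100,[-0.93,-0.25,0],0],[100,[-0.93,-0.25,0],0],[100,[-0.93,-0.25,0],0],[100,[-0.93,-0.25,0],0],[100,[-0.93,-0.25,0],0],[100,[-0.93,-0.25,0],0]]'
python3 - <<'E'
from meas import *
for n in("top","scene"): im=top(.652,.0034,.052,.04,n); cv2.imwrite(f"pics/{n}3.png",im[:,:,::-1])
E
```

```text
clock: 16.2
position: [0.5515, -0.3693, 0.2169]
tcp_rot: [-3.141, -0.001, 1.571]
force: [-0.0, -0.1, 0.2]
grip_width: 1.002
gripper_force: 0.0
top [650.9   4.7] [47.6 48.4] [651.7   4.9] [47.  48.4] 86.1
scene [656.3   6.6] [47.8 48.9] [657.    7.2] [48.5 48.1] 3.7
```

```bash
python3 -m inch '[[100,[-0.9,-0.25,0],0],[100,[-0.8,-0.25,0],0],[100,[0,0,0],0],[100,[0,0,1],0],[100,[0,0,1],0],[100,[0,0,0],0],[100,[0,0,0],0]]'
```

```text
clock: 17.0
position: [0.5325, -0.4352, 0.1381]
tcp_rot: [-3.141, -0.001, 1.572]
force: [0.6, -0.9, 0.6]
grip_width: 0.997
gripper_force: 0.0
```

```bash
python3 -m inch '[[100,[-0.14,-0.03,0],0],[100,[0,0,1],0],[100,[0,0,1],0],[100,[0,0,0.9],0],[100,[0,0,0.3],0],[100,[0,0,0],0],[50,[0,0,0],0],[50,[0,0,0],0],[50,[0,0,0],0],[50,[0,0,0],0],[50,[0,0,0],0],[50,[0,0,0],0]]'
```

```text
clock: 18.2
position: [0.5323, -0.4426, 0.0132]
tcp_rot: [3.138, 0.003, 1.571]
force: [0.0, 0.8, 7.0]
grip_width: 0.729
gripper_force: 65.2
```

```bash
python3 -m inch '[[50,[0,0,-0.3],0],[50,[0,0,-1],0],[50,[0,0,-1],0],[50,[0,0,-1],0],[50,[0.6,0,0],0],[50,[0.9,-0.07,0],0],[50,[0.9,-0.07,0],0],[50,[0.9,-0.07,0],0],[50,[0.9,-0.07,0],0],[50,[0.9,-0.07,0],0],[50,[0.9,-0.07,0],0],[50,[0.9,-0.07,0],0],[50,[0.9,-0.1,0],0],[50,[0,0,0],0],[50,[0,0,0],0]]'
```

```text
clock: 19.7
position: [0.5077, -0.129, 0.1435]
tcp_rot: [3.139, 0.001, 1.573]
force: [-0.0, 0.1, -0.5]
grip_width: 0.73
gripper_force: 65.8
```

```bash
python3 -m inch '[[50,[-0.06,0.02,0],0],[50,[0,0,1],0],[50,[0,0,1],0],[50,[0,0,0.8],0],[50,[0,0,0.3],0],[50,[0,0,0.05],0],[50,[0,0,0],0]]';python3 -m inch '[[50,[0,0,0.05],0],[50,[0,0,0],0]]'
```

```text
clock: 20.4
position: [0.5089, -0.1325, 0.017]
tcp_rot: [3.141, 0.0, 1.57]
force: [0.6, -0.8, -1.3]
grip_width: 0.732
gripper_force: 65.8
clock: 20.6
position: [0.5088, -0.1321, 0.0149]
tcp_rot: [3.14, 0.001, 1.571]
force: [0.6, -0.7, -0.9]
grip_width: 0.732
gripper_force: 65.8
```

```bash
python3 -m inch '[[50,[0,0,0.05],0],[50,[0,0,0],0]]'
```

```text
clock: 20.8
position: [0.5088, -0.132, 0.0132]
tcp_rot: [3.14, 0.001, 1.571]
force: [-4.1, 1.8, 10.8]
grip_width: 0.729
gripper_force: 66.6
```

```bash
python3 -m inch '[[50,[0,0,-0.03],0],[100,[0,0,0],0],[100,[0,0,0],0],[100,[0,0,0],0],[100,[0,0,-0.5],0],[100,[0,0,-1],0],[100,[0,0,-1],0],[100,[0,0,-1],0],[100,[0.9,-0.18,0],0],[100,[0.9,-0.18,0],0],[100,[0.9,-0.18,0],0],[100,[0.9,-0.18,0],0],[100,[0.9,-0.18,0],0],[100,[0.9,-0.18,0],0],[100,[0.96,-0.15,0],0],[100,[0,0,0],0],[100,[0,0,0],0]]'
python3 - <<'E'
from meas import *
for n in("top","scene"): im=top(.509,-.13,.046,.045,n); cv2.imwrite(f"pics/{n}4.png",im[:,:,::-1])
E
```

```text
clock: 22.5
position: [0.4587, 0.1231, 0.1528]
tcp_rot: [-3.141, 0.0, 1.573]
force: [-0.5, -0.3, 0.1]
grip_width: 0.993
gripper_force: 0.0
top [ 507.4 -130.7] [62.  62.8] [ 507.6 -131.3] [63.  64.2] 58.8
scene [ 512.5 -128.5] [61.6 64.6] [ 512.6 -129.2] [66.  61.9] 4.7
```

```bash
python3 -m inch '[[100,[0,0.02,0],0],[100,[0,0,1],0],[100,[0,0,1],0],[100,[0,0,1],0],[100,[0,0,0.65],0],[100,[0,0,0],0],[25,[0,0,0],0],[25,[0,0,0],0],[25,[0,0,0],0],[25,[0,0,0],0],[25,[0,0,0],0],[25,[0,0,0],0],[25,[0,0,0],0],[25,[0,0,0],0]]'
```

```text
clock: 24.0
position: [0.4608, 0.1227, 0.009]
tcp_rot: [3.139, -0.0, 1.571]
force: [-1.6, -1.5, 9.1]
grip_width: 0.496
gripper_force: 59.7
```

```bash
python3 -m inch '[[25,[0,0,-0.3],0],[25,[0,0,-0.7],0],[25,[0,0,-1],0],[25,[0,0,-0.5],0],[25,[-0.8,0.15,0],0],[25,[-0.9,0.15,0],0],[25,[-0.9,0.15,0],0],[25,[-0.9,0.15,0],0],[25,[-0.9,0.15,0],0],[25,[-0.9,0.15,0],0],[25,[-0.9,0.15,0],0],[25,[-0.16,0.15,0],0],[25,[0,0,0],0],[25,[0,0,0],0],[25,[0,0,0],0]]'
```

```text
clock: 25.5
position: [0.5077, -0.1308, 0.1072]
tcp_rot: [3.141, -0.0, 1.572]
force: [-0.7, 1.0, -1.9]
grip_width: 0.492
gripper_force: 60.9
```

```bash
python3 -m inch '[[25,[-0.02,0.02,0],0],[25,[0,0,0.6],0],[25,[0,0,0.55],0],[25,[0,0,0],0],[25,[0,0,0.05],0],[25,[0,0,0],0]]';python3 -m inch '[[25,[0,0,0.05],0],[25,[0,0,0],0]]';python3 -m inch '[[25,[0,0,0.04],0],[25,[0,0,0],0]]'
```

```text
clock: 26.1
position: [0.5091, -0.1326, 0.06]
tcp_rot: [3.14, 0.0, 1.571]
force: [-0.2, 0.1, -0.6]
grip_width: 0.493
gripper_force: 60.9
clock: 26.3
position: [0.5088, -0.1327, 0.0574]
tcp_rot: [3.141, 0.0, 1.571]
force: [0.1, 0.4, -1.2]
grip_width: 0.493
gripper_force: 60.9
clock: 26.5
position: [0.5086, -0.1326, 0.0553]
tcp_rot: [-3.142, -0.0, 1.571]
force: [-0.3, 0.3, -0.2]
grip_width: 0.494
gripper_force: 60.9
```

```bash
python3 -m inch '[[25,[0.02,0,0.03],0],[25,[0,0,0],0]]'
```

```text
clock: 26.7
position: [0.5089, -0.1323, 0.055]
tcp_rot: [3.141, 0.001, 1.571]
force: [-3.7, -2.7, 8.3]
grip_width: 0.493
gripper_force: 61.7
```

```bash
python3 -m inch '[[25,[0,0,-0.02],0],[100,[0,0,0],0],[100,[0,0,0],0],[100,[0,0,0],0],[100,[0,0,-0.5],0],[100,[0,0,-1],0],[100,[0,0,-1],0],[100,[0.8,-0.36,0],0],[100,[0.8,-0.36,0],0],[100,[0.72,-0.37,0],0],[100,[0,0,0],1],[100,[0,0,0],1],[100,[0,0,0],1],[100,[0,0,0],1],[100,[0,0,0],1],[100,[0,0,0],0.68],[100,[0,0,0],0],[100,[0,0,0],0]]'
```

```text
clock: 28.5
position: [0.465, -0.039, 0.1548]
tcp_rot: [-3.141, 0.0, 0.978]
force: [-0.2, -0.2, 0.4]
grip_width: 0.999
gripper_force: 0.0
```

```bash
python3 -m inch '[[100,[0,0,1],0],[100,[0,0,1],0],[100,[0,0,1],0],[100,[0,0,0.7],0],[100,[0,0,0],0],[5,[0,0,0],0],[5,[0,0,0],0],[5,[0,0,0],0],[5,[0,0,0],0],[5,[0,0,0],0],[5,[0,0,0],0],[5,[0,0,0],0],[5,[0,0,0],0],[5,[0,0,0],0],[5,[0,0,0],0],[5,[0,0,0],0],[5,[0,0,0],0]]'
```

```text
clock: 30.2
position: [0.4655, -0.0391, 0.008]
tcp_rot: [3.14, -0.001, 0.976]
force: [-2.5, 0.6, 8.2]
grip_width: 0.178
gripper_force: 58.6
```

```bash
python3 -m inch '[[5,[0,0,-0.3],0],[5,[0,0,-0.7],0],[5,[0,0,-0.7],0],[5,[0,0,0],-1],[5,[0,0,0],-1],[5,[0,0,0],-1],[5,[0,0,0],-1],[5,[0,0,0],-1],[5,[0,0,0],-0.68],[5,[0.9,-0.06,0],0],[5,[0.9,-0.06,0],0],[5,[0.9,-0.06,0],0],[5,[0.9,-0.06,0],0],[5,[0.9,-0.06,0],0],[5,[0.9,-0.06,0],0],[5,[0.9,-0.06,0],0],[5,[0.9,-0.06,0],0],[5,[0.24,-0.07,0],0],[5,[0,0,0],0],[5,[0,0,0],0]]'
python3 - <<'E'
from meas import *
im=top(.508,-.131,.082,.04); top(.508,-.131,.046,.04)
s,_=viewer.read_camera("scene")
cv2.imwrite("pics/bar.png",np.hstack([cv2.resize(im[:,:,::-1],(400,300)),cv2.resize(s[120:330,300:580,::-1],(400,300))]))
E
```

```text
clock: 32.2
position: [0.4429, 0.2579, 0.0752]
tcp_rot: [3.141, 0.0, 1.571]
force: [0.5, 1.5, -0.4]
grip_width: 0.183
gripper_force: 58.8
top [ 507.6 -129.6] [42.6 42.8] [ 507.4 -129.3] [43.4 43.7] 26.8
top [ 507.4 -130.7] [62.  62.6] [ 507.2 -131.1] [64.  62.2] 85.9
```

View pics/bar.png

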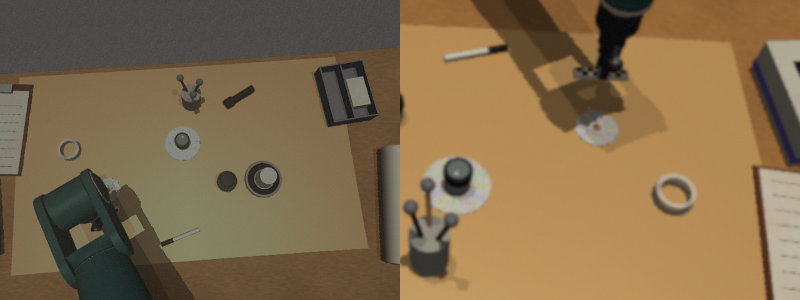

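The small jar sits centred on the wide jar, at (227,181) in the left panel. The bar hangs level across the gripper at (600,73) in the right panel. I'll lower it.

```bash
python3 -m inch '[[5,[0,0.01,0.7],0],[5,[0,0,0.7],0],[5,[0,0,0.18],0],[5,[0,0,0.05],0],[5,[0,0,0],0]]';python3 -m inch '[[5,[0,0,0.04],0],[5,[0,0,0],0]]';python3 -m inch '[[5,[0,0,0.03],0],[5,[0,0,0],0]]'
```

```text
clock: 32.85
position: [0.4438, 0.2585, 0.0107]
tcp_rot: [3.141, -0.0, 1.571]
force: [0.8, -0.4, 1.1]
grip_width: 0.18
gripper_force: 58.8
clock: 33.05
position: [0.4437, 0.2587, 0.009]
tcp_rot: [3.14, -0.001, 1.571]
force: [-0.2, 1.7, 0.2]
grip_width: 0.179
gripper_force: 58.8
clock: 33.25
position: [0.4437, 0.2588, 0.008]
tcp_rot: [3.141, -0.0, 1.571]
force: [-2.2, -2.3, 8.7]
grip_width: 0.183
gripper_force: 59.9
```

```bash
python3 -m inch '[[5,[0,0,-0.02],0],[60,[0,0,0],0],[60,[0,0,0],0],[60,[0,0,0],0],[60,[0,0,-0.4],0],[60,[0,0,-1],0],[60,[0,0,-1],0],[60,[0,0,-1],0],[60,[0,0,-1],0],[60,[1,-0.4,0],0],[60,[1,-0.4,0],0],[60,[1,-0.4,0],0],[60,[1,-0.4,0],0],[60,[1,-0.4,0],0],[60,[1,-0.4,0],0],[60,[1,-0.4,0],0],[60,[1,-0.4,0],0],[60,[1,-0.4,0],0],[60,[0,0,0],0],[60,[0,0,0],0]]'
python3 - <<'E'
from meas import *
im=top(.4435,.2585,.012,.06,tol=.005)
for a in((.508,-.131,.082,.04),(.508,-.131,.046,.04),(.509,-.252,.1,.05),(.652,.0034,.052,.04),(.6536,.3813,.025,.06),(.7953,-.035,.09,.06)): top(*a)
c=viewer.get_calibration("top"); hsv=cv2.cvtColor(im,cv2.COLOR_RGB2HSV); _,d=viewer.read_camera("top"); P=cloud(c,d)
m=(hsv[...,1]<75)&(np.hypot(P[...,0]-.5125,P[...,1]-.2585)<.046)
q=ray(c,np.argwhere(m)[:,::-1],np.full(m.sum(),.002))[:,:2]; print("mini",q.min(0),q.max(0))
s,_=viewer.read_camera("scene")
cv2.imwrite("pics/end.png",np.hstack([cv2.resize(im[:,:,::-1],(400,300)),cv2.resize(s[:,:,::-1],(400,300))]))
E
```

```text
clock: 35.25
position: [0.2987, 0.6189, 0.1829]
tcp_rot: [-3.141, 0.001, 1.572]
force: [0.5, -0.5, 0.7]
grip_width: 0.598
gripper_force: 0.0
top [443.5 257.8] [ 18.1 140.9] [444.3 258. ] [100.1  19.7] 89.7
top [ 507.5 -129.7] [42.7 42.9] [ 507.3 -130.1] [42.7 43. ] 85.0
top [ 507.5 -130.6] [61.9 62.6] [ 507.2 -131.1] [64.  62.2] 85.9
top [ 507.1 -253.2] [50.7 53.4] [ 507.2 -252.8] [53.  52.6] 58.8
top [650.7   4.7] [47.7 48.9] [650.7   5. ] [48.8 48.2] 40.5
top [653.6 381.2] [69.  70.7] [653.5 380.9] [69.3 70.8] 90.0
top [795.3 -34.7] [58.8 63.5] [795.1 -35.1] [61.2 66.8] 85.9
mini [0.46870221 0.21455184] [0.55322534 0.29819536]
```

View pics/end.png

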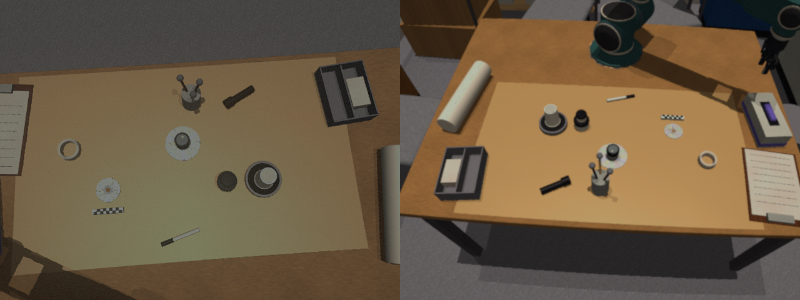

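The final view shows every piece in its place, and the tape roll and brush pot still where they started: cup (265,178), jars (227,181), loupe (182,141) and bar (109,211), in left-panel pixels. The gripper is clear of everything, so I'm handing in.

```bash
python3 -c "
from workcell import ticket;print(ticket.finish_job())"
```

```text
the job is handed in; nothing more can be done
None
```

The dusting station is set out and handed in at about 36 s: by the last top-camera measurements every piece is within about 2 mm of its intended place, and the tape roll and brush pot have not moved.

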